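# Shift the simulator's gear lever into third

### The arm

A 6-joint arm with a two-finger parallel gripper is mounted at the origin on the work surface. World frame = base frame: x ahead of the robot, y to its left, z up, the work surface at z = 0. Lengths are in m, angles in degrees, forces in N, time in s.
With the tool pointing down it reaches from about 0.4 to 0.825 m from the base axis. Payload 7 kg.
Tool frame: the origin (TCP) lies on the centre line of the jaws, within the pads' length; the fingertips stand 19 mm ahead of it and the grasp point (between the pads) is the TCP; z points along the fingers, y is the line along which they close (so a half turn about z gives the same grasp; the last joint's range is limited). The gripper opens to 88 mm and grips with 3 to 60 N. Pads are 19 mm wide; open, the fingers measure 130 mm over their backs; the gripper's body (78 mm by 193 mm) begins 47 mm behind the grasp point.
Start: joints at [80.048, 20.546, 0.682, 0, -70.136, -16.507], TCP at [0.301, 0.604, 0.246] pointing down, gripper open.
Joint ranges: [-176.03, 176.03], [-82.01, 121.73], [-58.28, 71.71], [-173.87, 95.51], [-174.79, -0.11], [-173.66, 173.66]. Speed limits (degrees/s): [136.94, 136.94, 172.46, 180, 180, 180].

### API

Orientations are given as [roll, pitch, yaw] about the fixed x, y, z axes, in that order (R = Rz(yaw) Ry(pitch) Rx(roll)).
In Python, from plant import get_state, capture, close_job gives the robot as it stands.
- The arm moves only by the tool apply_moves, never from a script. Its argument "targets" is a list of rows, each a list of 7 numbers: the opening, from 0 (shut) to 1 (fully open), then the shift along the tool's x, y, z normalised to -1 to 1, where 1 is 1000 mm, then the turn, a rotation vector about the tool's x, y, z normalised to -1 to 1, where 1 is 90 degrees. In form: [[claw, tx, ty, tz, ax, ay, az], ...]. A call has 1 to 20 rows; each row shifts and turns the commanded pose from where the row before left it, along the tool's axes as they then stand; what a row does not reach is not made up. A row lasts 1/12 s, in which the tool goes at most 41.7 mm and 7.16 degrees, less where a joint would pass 70% of its speed; a pose out of reach is approached as far as the arm can. A call with a number of a shift or a turn outside -1 to 1 is refused whole. A call with a gripper value outside its range is refused whole. The fingers move at their own pace and stop on an object; "newtons" is the grip in N (left out, the last holds). Time passes only in rows, so rows that do not move let the fingers close. It gives the time, the measured TCP pose, the force, the opening and the grip force at its end, in the units of the state.
- get_state(): the state, without advancing time (a new reading comes with each control period).
- capture(name): name is "scene" or "side" or "wrist"; returns a dict with "frame" (420x560x3 uint8, red, green, blue), "range_z" (420x560 float32, m along the optical axis (not along the pixel's ray), 0 where there is no reading), "camera_matrix" (3x3 intrinsics, pixels), "k1" (the pictures are not rectified: a ray, as slopes to the right and down, at radius r is drawn at 1 + k1 r^2 times it, then the intrinsics apply), "T" (4x4, takes a point from camera to world coordinates). Camera axes: x right, y down, z forward; pixel columns grow to the right and rows downward; lengths in m; the calibration is good to about 2 mm. A picture is of the moment at which its call begins.
- close_job(): hands the job in; it is judged then, once.
The state is a dict: "time_s": time; "joints": joint angles; "qd": joint speeds; "joint_torque": joint torques, N m; "tcp_pos": TCP position; "eef_rot": TCP orientation; "contact_force": force on the tool from outside, world axes, zero at the start; "moment": the same for the moment, N m; "gripper_width": finger opening in m; "gripper_force": force on a finger pad.
Only numpy, scipy, OpenCV 4.12 (cv2) and the standard library are available. Lean on these libraries where they do the work, as an engineer would, in place of code of your own. Each camera call takes 0.05 s, during which the arm holds its last target. There are 200 camera calls.

### The job

Put the driving simulator's gear lever into third: push it with your fingers, without pinching the knob, back into the middle of the H-gate if it is in gear, across to the right, then forward until it is fully home in the right-hand forward slot. Never let it go into fourth (the right-hand slot nearest the robot), do not force it hard against its stops, and leave everything else on the desk where it is; take the hand away when it is in.

Things in the scene. Friction and masses are not known exactly. Their poses are not given: they have to be found in the camera images.
- shifter: gear shifter of a driving simulator, screwed to the desk: plywood base 200 x 170 x 12 mm, dark steel housing 160 (along x) x 140 (along y) mm, grey-painted gate plate on top, upper face 103 mm above the desk. Origin: centre of its underside. Its +x is 'forward' (away from the robot, turned up to 0.5 rad either way), its +y the driver's left.
- gate (a point): centre of the H on the plate's upper face; axes as the shifter's. A cross channel along y joins a left and a right lane along x, giving four slots: first = left forward, second = left back, third = right forward, fourth = right back. Channels 14 mm wide, lanes 28 mm apart, tongues between the slots round-ended.
- knob (a point): centre of the black knob on the lever, 40 mm over opposite side pads, 46 mm high, sides facing forward, back, left, right. The lever, a 10 mm steel rod, pivots 20 mm above the desk below the gate's centre; the knob's centre is 195 mm up the rod (215 mm above the desk when upright). Bare rod for 60 mm between plate and knob. It stays where left; about 3 N at the knob moves it.
- gear_fore (a joint): fore-and-aft tilt of the lever, rad: 0 upright (in line with the cross channel), positive forward, about +0.23 at the forward end of a slot, -0.23 at the back end. It crosses between the lanes within about 0.03 of 0. 0.1 rad is 19.5 mm at the knob. This axis tilts along with gear_cross. Starts anywhere along the left lane.
- gear_cross (a joint): sideways tilt of the lever, rad: 0 upright, positive to the right (shifter's -y). -0.15 to -0.20 in the left lane, where it starts, +0.15 to +0.20 in the right lane.
- knob_front: the rubber pad on the forward side of the knob, 22 x 12 x 44 mm, origin at its centre, its outer face 20 mm from the knob's centre
- knob_back: the rubber pad on the back side of the knob, 22 x 12 x 44 mm, origin at its centre, its outer face 20 mm from the knob's centre
- knob_left: the rubber pad on the left side of the knob, 22 x 12 x 44 mm, origin at its centre, its outer face 20 mm from the knob's centre
- knob_right: the rubber pad on the right side of the knob, 22 x 12 x 44 mm, origin at its centre, its outer face 20 mm from the knob's centre
- tape: bystander, loose, to be left alone: a wooden-coloured roll of tape lying flat, 94 mm across, 24 mm high; origin at the centre of its underside
- spare_knob: bystander, loose, to be left alone: a spare pear-shaped black gear knob, 40 mm across, 53 mm high; origin at the centre of its underside
- driver: bystander, loose, to be left alone: a screwdriver lying flat
- jar: bystander, loose, to be left alone: a small screw-top jar, 48 mm across, 60 mm high; origin at the centre of its underside
- mug: bystander, loose, to be left alone: a white mug, 80 mm across, 90 mm high; origin at the centre of its underside
- frame: bystander, loose, to be left alone: a wooden picture frame lying flat, 130 x 170 mm, 16 mm thick; origin at the centre of its underside
- drive: bystander, loose, to be left alone: a white disk-drive case standing on edge, 110 x 35 mm, 100 mm high; origin at the centre of its underside

How it is judged (in metres and radians):
At the end, for the whole second after the job is handed in: the lever rests in the right-hand forward slot: gear_cross above 0.13 rad and gear_fore above 0.195 rad (fully home is about 0.23, so within some 7 mm at the knob), at rest (value of joint gear_cross above 0.13 rad and value of joint gear_fore between 0.195 and 0.3 rad and velocity of joint gear_fore between -0.05 and 0.05 rad/s); the robot touches nothing.
It fails at once if the lever goes into fourth (right lane, more than 0.12 rad back) (value of joint gear_cross above 0.12 rad and value of joint gear_fore below -0.12 rad).
It fails at once if the lever is forced: the fingers press on it with more than 40 N (contact force between the fingers and shifter above 40 N).
It fails at once if the knob is pinched: fingers press on two opposite pads at once with more than 2 N each ((contact force between the fingers and knob_front above 2 N and contact force between the fingers and knob_back above 2 N) or (contact force between the fingers and knob_left above 2 N and contact force between the fingers and knob_right above 2 N)).
It fails at once if a bystander is moved by more than 20 mm, or lifted (distance of any of tape, spare_knob, driver, jar, mug, frame, drive from where it was at the start of the episode above 0.02 m).
It also fails if it takes over 45 s, if anything falls off the work surface, if the arm or the gripper's body presses on something with over 40 N, if the wrist force passes 120 N, or if a joint passes its speed limit or range.

## Working session

There is one attempt and no reset: what is moved stays moved. The work goes in short steps, Python scripts to look and compute and a tool call to move; the robot and the scene stay as the last step left them, time stands still between calls to the robot, and variables do not carry over. Pictures are saved under pics/ and viewed, at most 10 in all, crops included, and the job is handed in when it is done.

Besides the shell and the picture viewer there is one more tool, called after ">>>" by a JSON object that holds its "op" and its "data". apply_moves: Moves the arm, as the interface text tells. Scaled input: -1 to 1 covers 1000 mm each way for a shift and 90 degrees each way for a turn. Its arguments: {"type":"object","properties":{"targets":{"type":"array","items":{"type":"array","items":{"type":"number"}}},"newtons":{"type":"number"}},"required":["targets"]}

```bash
ls; mkdir -p pics; cat > h.py <<'E'
import numpy as np, cv2
from plant import get_state, capture, close_job
def cloud(c):
    K=c["camera_matrix"];h,w=c["range_z"].shape
    u,v=np.meshgrid(np.arange(w),np.arange(h))
    d=np.stack([(u-K[0,2])/K[0,0],(v-K[1,2])/K[1,1]],-1)
    s=d.copy()
    for _ in range(10): s=d/(1+c["k1"]*(s**2).sum(-1,keepdims=True))
    z=c["range_z"][...,None]
    P=np.concatenate([s*z,z],-1)@c["T"][:3,:3].T+c["T"][:3,3]
    P[c["range_z"]==0]=np.nan
    return P
def save(c,n): cv2.imwrite(f"pics/{n}.png",c["frame"][...,::-1])
E
python3 - <<'E'
from h import *
s=get_state();print(s)
for n in("scene","side"):
    c=capture(n);save(c,n+"0");np.savez(n+"0.npz",P=cloud(c),f=c["frame"]);print(n,c["T"].round(3).tolist(),c["k1"])
E
```

```text
pics
{'time_s': 0.0, 'joints': array([ 8.00493356e+01,  2.05918279e+01,  6.33644972e-01, -1.94258051e-02,
       -7.01368257e+01, -1.65076687e+01]), 'qd': array([ 0.02346529, -0.00925394, -0.08103593, -0.04880608,  0.002441  ,
       -0.01308084]), 'joint_torque': array([ 4.02722644e-04, -5.82715666e+01,  2.93050128e+01,  6.99698657e+00,
        6.86248895e-03, -1.65653405e-04]), 'tcp_pos': array([0.30055649, 0.60387511, 0.24461944]), 'eef_rot': array([ 1.79903718e+02, -9.48987371e-03, -2.64649407e+01]), 'contact_force': array([ 1.12108712, -1.21962658,  0.07517263]), 'moment': array([-0.03946608,  0.0579896 ,  0.02425148]), 'gripper_force': 0.0, 'gripper_width': 0.08767854159713268}
scene [[-0.212, 0.693, -0.689, 1.291], [0.977, 0.152, -0.147, 0.147], [0.003, -0.705, -0.709, 0.884], [0.0, 0.0, 0.0, 1.0]] 0.045796069565323894
side [[0.932, -0.177, 0.317, 0.094], [-0.363, -0.455, 0.813, -1.153], [0.0, -0.873, -0.488, 0.845], [0.0, 0.0, 0.0, 1.0]] -0.08151626431353474
```

View pics/scene0.png

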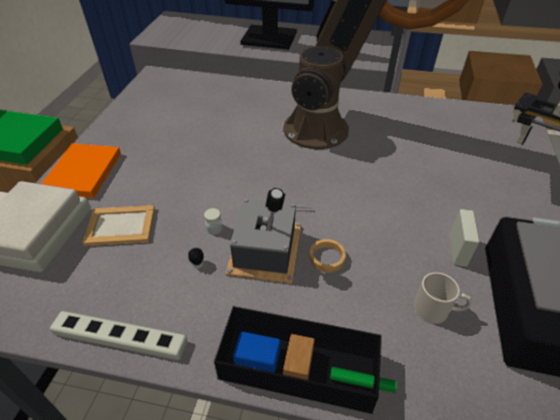

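View pics/side0.png

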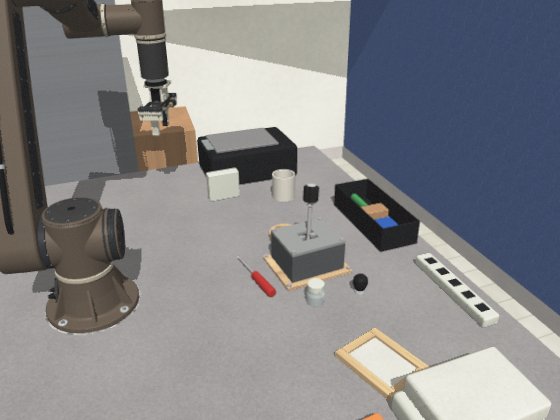

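The scene view shows the shifter at about (265,240) with the knob at (275,198). In the side view the knob is at (311,193) and the housing at (308,250). Next I'll measure the plate and the knob.

```bash
cat > fit.py <<'E'
from h import *
A=[]
for n,(u,v) in dict(scene=(265,235),side=(308,235)).items():
    d=np.load(n+"0.npz");P=d["P"];Q=P[v-70:v+70,u-70:u+70].reshape(-1,3);Q=Q[~np.isnan(Q).any(1)]
    pl=Q[abs(Q[:,2]-.103)<.004]
    med=np.median(pl,0);pl=pl[np.linalg.norm(pl[:,:2]-med[:2],axis=1)<.12]
    r=cv2.minAreaRect(pl[:,:2].astype(np.float32)*1000);print(n,"plate",len(pl),r, pl[:,2].mean())
    kn=Q[(Q[:,2]>.185)&(Q[:,2]<.26)&(np.linalg.norm(Q[:,:2]-med[:2],axis=1)<.13)]
    print("knob",len(kn),kn.min(0),kn.max(0),kn.mean(0))
    rod=Q[(Q[:,2]>.12)&(Q[:,2]<.18)&(np.linalg.norm(Q[:,:2]-med[:2],axis=1)<.13)]
    print("rod",len(rod),rod.mean(0))
    A.append((pl,kn,Q))
pl=np.vstack([a[0] for a in A]);print(cv2.minAreaRect(pl[:,:2].astype(np.float32)*1000))
b=np.vstack([a[2][abs(a[2][:,2]-.012)<.004] for a in A]);print("base",len(b))
# top-down map, 1mm/px*4, all heights near the plate
c=np.median(pl,0)[:2];im=np.zeros((600,600,3),np.uint8)
for n in("scene","side"):
    d=np.load(n+"0.npz");P=d["P"].reshape(-1,3);f=d["f"].reshape(-1,3)
    m=np.isfinite(P).all(1);P=P[m];f=f[m];o=np.argsort(P[:,2])
    for p,q in zip(P[o],f[o]):
        x=int(300-(p[1]-c[1])*1500);y=int(300-(p[0]-c[0])*1500)
        if 0<=x<600 and 0<=y<600 and p[2]<.3: cv2.circle(im,(x,y),1,[int(k) for k in q[::-1]],-1)
print(c);cv2.imwrite("pics/top.png",im)
E
python3 fit.py
```

```text
scene plate 2251 ((583.4314575195312, -47.207847595214844), (164.95404052734375, 141.2506103515625), 4.000980854034424) 0.10427689761128695
knob 375 [ 0.58906818 -0.03395844  0.18675232] [0.62853157 0.00950804 0.23954332] [ 0.61490799 -0.01092571  0.22263015]
rod 53 [ 0.60054885 -0.02485794  0.14590144]
side plate 1307 ((579.605224609375, -49.179351806640625), (163.0432586669922, 146.47744750976562), 5.015800952911377) 0.10129841290743245
knob 278 [ 0.57911577 -0.04044703  0.18506571] [0.62407012 0.00361587 0.23604281] [ 0.59727284 -0.02432902  0.2153403 ]
rod 73 [ 0.59348781 -0.02730817  0.14990396]
((582.408203125, -48.932395935058594), (168.67056274414062, 146.465087890625), 5.028351783752441)
base 1994
[ 0.58988987 -0.05101514]
```

View pics/top.png

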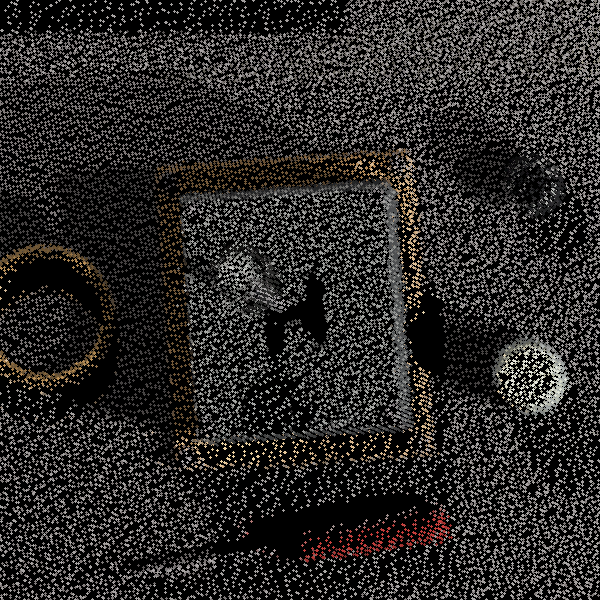

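The top-down map puts the H centre near (294,311) px, which agrees with the plate centre of about (0.582, -0.048) and a yaw of about +4°. The knob is forward and left, partly in first. I'll start by raising, shutting the fingers and turning to the shifter's yaw, then refine the knob measurement.

>>> {"op": "apply_moves", "data": {"targets": [[0, 0, 0, -0.012, 0, 0, -0.068], [0, 0, 0, -0.012, 0, 0, -0.068], [0, 0, 0, -0.012, 0, 0, -0.068], [0, 0, 0, -0.012, 0, 0, -0.068], [0, 0, 0, -0.012, 0, 0, -0.067], [0, 0, 0, 0, 0, 0, 0]], "newtons": 20}}

```text
time_s: 0.6
tcp_pos: [0.3011, 0.605, 0.3079]
eef_rot: [-179.8, -0.1, 4.3]
contact_force: [1.3, 0.2, 0.5]
gripper_width: 0.053
gripper_force: 0.0
```

```bash
cat > k.py <<'E'
from h import *
from scipy.optimize import least_squares
YAW=np.radians(4.);G=np.array([.582,-.048])
F=np.array([np.cos(YAW),np.sin(YAW)]);L=np.array([-F[1],F[0]])
def knob(tag=None):
    s=get_state()
    for n in("scene","side"):
        c=capture(n);P=cloud(c)
        if tag: save(c,n+tag)
        Q=P.reshape(-1,3);C=c["frame"].reshape(-1,3)
        m=np.isfinite(Q).all(1)&(np.nan_to_num(Q[:,2])>.12)&(Q[:,2]<.243)&(np.linalg.norm(Q[:,:2]-G,axis=1)<.09)
        m&=np.linalg.norm(Q[:,:2]-s["tcp_pos"][:2],axis=1)>.025
        Q=Q[m];C=C[m]
        f=(Q[:,:2]-G)@F;l=(Q[:,:2]-G)@L
        rod=Q[:,2]<.182
        k=(Q[:,2]>.2)&(C.max(1)<90)
        print(n,"k",k.sum(),"fore pct",np.percentile(f[k],[3,50,97]).round(4),"left",np.percentile(l[k],[3,50,97]).round(4),"ztop",np.percentile(Q[k,2],97).round(4))
        if rod.sum()>8: print("  rod n",rod.sum(),"fore",np.median(np.arctan2(f[rod],Q[rod,2]-.02)).round(3),"cross",-np.median(np.arctan2(l[rod],Q[rod,2]-.02)).round(3))
    print("tcp",s["tcp_pos"].round(4),s["eef_rot"].round(2),"shifter frame",(((s["tcp_pos"][:2]-G)@F).round(4),((s["tcp_pos"][:2]-G)@L).round(4)),s["contact_force"].round(2),"t",s["time_s"])
if __name__=="__main__":
    import sys; knob(sys.argv[1] if len(sys.argv)>1 else None)
E
python3 k.py
```

```text
scene k 240 fore pct [0.0149 0.0395 0.0472] left [0.0152 0.0342 0.0537] ztop 0.2367
  rod n 52 fore 0.158 cross -0.171
side k 195 fore pct [0.0018 0.0144 0.0402] left [0.011  0.0211 0.0354] ztop 0.2335
  rod n 81 fore 0.101 cross -0.151
tcp [0.3011 0.605  0.3079] [-1.7983e+02 -9.0000e-02  4.3300e+00] shifter frame (np.float64(-0.2346), np.float64(0.671)) [1.3  0.24 0.54] t 0.6
```

Lever estimate: fore ≈ 0.13 rad, knob about 25 mm forward and 32 mm left of the gate. I'll travel to a point in front of the knob.

>>> {"op": "apply_moves", "data": {"targets": [[0, 0.0155, 0.032, 0, 0, 0, 0], [0, 0.0155, 0.032, 0, 0, 0, 0], [0, 0.0155, 0.032, 0, 0, 0, 0], [0, 0.0155, 0.032, 0, 0, 0, 0], [0, 0.0155, 0.032, 0, 0, 0, 0], [0, 0.0155, 0.032, 0, 0, 0, 0], [0, 0.0155, 0.032, 0, 0, 0, 0], [0, 0.0155, 0.032, 0, 0, 0, 0], [0, 0.0155, 0.032, 0, 0, 0, 0], [0, 0.0155, 0.032, 0, 0, 0, 0], [0, 0.0155, 0.032, 0, 0, 0, 0], [0, 0.0155, 0.032, 0, 0, 0, 0], [0, 0.0155, 0.032, 0, 0, 0, 0], [0, 0.0155, 0.032, 0, 0, 0, 0], [0, 0.0155, 0.032, 0, 0, 0, 0], [0, 0.0155, 0.032, 0, 0, 0, 0], [0, 0.0155, 0.032, 0, 0, 0, 0], [0, 0.0155, 0.032, 0, 0, 0, 0], [0, 0.0155, 0.032, 0, 0, 0, 0], [0, 0.0155, 0.032, 0, 0, 0, 0]]}}

```text
time_s: 2.37
tcp_pos: [0.6553, -0.0139, 0.304]
eef_rot: [-180.0, 0.1, 3.8]
contact_force: [0.2, 0.9, 0.6]
gripper_width: 0.0004
gripper_force: 0.0
```

```bash
python3 k.py
```

```text
scene k 218 fore pct [0.0238 0.0416 0.0471] left [0.0167 0.0348 0.0538] ztop 0.2354
  rod n 51 fore 0.161 cross -0.17
side k 207 fore pct [0.0014 0.0145 0.0398] left [0.0109 0.0209 0.0403] ztop 0.2337
  rod n 77 fore 0.098 cross -0.153
tcp [ 0.6553 -0.0139  0.304 ] [-1.7999e+02  1.1000e-01  3.8300e+00] shifter frame (np.float64(0.0755), np.float64(0.0289)) [0.21 0.85 0.59] t 2.3667
```

>>> {"op": "apply_moves", "data": {"targets": [[0, 0, -0.003, 0.0205, 0, 0, 0], [0, 0, 0, 0.0205, 0, 0, 0], [0, 0, 0, 0.0205, 0, 0, 0], [0, 0, 0, 0.0205, 0, 0, 0], [0, -0.005, 0, 0, 0, 0, 0], [0, -0.005, 0, 0, 0, 0, 0], [0, -0.004, 0, 0, 0, 0, 0], [0, -0.004, 0, 0, 0, 0, 0], [0, -0.004, 0, 0, 0, 0, 0], [0, -0.004, 0, 0, 0, 0, 0], [0, 0, 0, 0, 0, 0, 0]]}}

```text
time_s: 3.38
tcp_pos: [0.6292, -0.0109, 0.2252]
eef_rot: [-180.0, -0.2, 4.1]
contact_force: [3.0, 0.3, 2.2]
gripper_width: 0.0004
gripper_force: 1.2
```

```bash
python3 k.py
```

```text
scene k 18 fore pct [0.0238 0.0284 0.0297] left [0.0479 0.0504 0.0529] ztop 0.2226
  rod n 49 fore 0.125 cross -0.173
side k 198 fore pct [-0.0055  0.0053  0.0253] left [0.0107 0.0201 0.0439] ztop 0.2338
  rod n 74 fore 0.06 cross -0.152
tcp [ 0.6292 -0.0109  0.2252] [-179.97   -0.18    4.06] shifter frame (np.float64(0.0497), np.float64(0.0337)) [3.04 0.28 2.24] t 3.3833
```

>>> {"op": "apply_moves", "data": {"targets": [[0, -0.004, 0, 0, 0, 0, 0], [0, -0.004, 0, 0, 0, 0, 0], [0, -0.004, 0, 0, 0, 0, 0], [0, -0.004, 0, 0, 0, 0, 0], [0, 0, 0, 0, 0, 0, 0]]}}

```text
time_s: 3.9
tcp_pos: [0.6121, -0.0123, 0.2235]
eef_rot: [-180.0, 0.0, 4.0]
contact_force: [2.6, -0.1, -0.8]
gripper_width: 0.0003
gripper_force: 1.0
```

```bash
python3 k.py
```

```text
scene k 14 fore pct [-0.0005  0.0113  0.0124] left [0.0338 0.0504 0.0526] ztop 0.2313
  rod n 56 fore 0.043 cross -0.173
side k 187 fore pct [-0.0216 -0.0108  0.0075] left [0.0104 0.02   0.0398] ztop 0.2345
  rod n 78 fore -0.024 cross -0.148
tcp [ 0.6121 -0.0123  0.2235] [-1.7999e+02  4.0000e-02  4.0400e+00] shifter frame (np.float64(0.0325), np.float64(0.0335)) [ 2.62 -0.09 -0.79] t 3.9
```

>>> {"op": "apply_moves", "data": {"targets": [[0, 0.006, 0, 0, 0, 0, 0], [0, 0.006, 0, 0, 0, 0, 0], [0, 0, -0.019, 0, 0, 0, 0], [0, 0, -0.019, 0, 0, 0, 0], [0, 0, -0.019, 0, 0, 0, 0], [0, 0, 0, 0, 0, 0, 0], [0, -0.014, 0, 0, 0, 0, 0], [0, -0.014, 0, 0, 0, 0, 0], [0, -0.013, 0, 0, 0, 0, 0], [0, 0, 0, 0, 0, 0, 0], [0, 0, 0.006, 0, 0, 0, 0], [0, 0, 0.005, 0, 0, 0, 0], [0, 0, 0, 0, 0, 0, 0]]}}

```text
time_s: 5.08
tcp_pos: [0.5815, 0.0306, 0.2233]
eef_rot: [180.0, 0.0, 4.0]
contact_force: [0.1, 0.4, -0.1]
gripper_width: 0.0005
gripper_force: 0.0
```

```bash
python3 k.py a
```

```text
scene k 268 fore pct [-0.005   0.0151  0.0229] left [0.0156 0.0332 0.0526] ztop 0.2393
  rod n 67 fore 0.038 cross -0.173
side k 212 fore pct [-0.0214 -0.0088  0.0164] left [0.01   0.0204 0.0399] ztop 0.235
  rod n 81 fore -0.021 cross -0.155
tcp [0.5815 0.0306 0.2233] [1.7998e+02 2.0000e-02 4.0100e+00] shifter frame (np.float64(0.005), np.float64(0.0785)) [ 0.05  0.42 -0.13] t 5.0833
```

View pics/scenea.png

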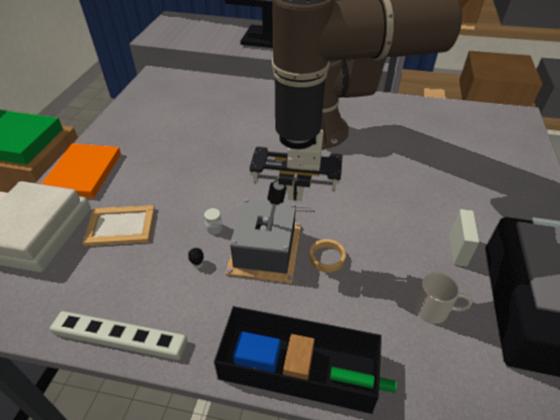

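The fingers stand at the knob's left side, at about (297,192), and the lever is in line with the cross channel. Next I'll push right in small steps.

>>> {"op": "apply_moves", "data": {"targets": [[0, -0.003, 0.003, 0, 0, 0, 0], [0, 0, 0.004, 0, 0, 0, 0], [0, 0, 0.004, 0, 0, 0, 0], [0, 0, 0.004, 0, 0, 0, 0], [0, 0, 0.004, 0, 0, 0, 0], [0, 0, 0, 0, 0, 0, 0]]}}

```text
time_s: 5.68
tcp_pos: [0.5794, 0.0118, 0.2237]
eef_rot: [180.0, -0.0, 4.0]
contact_force: [-0.3, 1.2, 1.6]
gripper_width: 0.0004
gripper_force: 0.7
```

```bash
python3 k.py
```

```text
scene k 265 fore pct [-0.0019  0.016   0.023 ] left [0.0013 0.0191 0.0362] ztop 0.2402
  rod n 67 fore 0.039 cross -0.101
side k 220 fore pct [-0.0212 -0.0091  0.0151] left [-0.0036  0.0057  0.0227] ztop 0.2364
  rod n 70 fore -0.021 cross -0.076
tcp [0.5794 0.0118 0.2237] [ 1.80e+02 -2.00e-02  4.03e+00] shifter frame (np.float64(0.0016), np.float64(0.0599)) [-0.35  1.15  1.59] t 5.6833
```

>>> {"op": "apply_moves", "data": {"targets": [[0, 0, 0.004, 0, 0, 0, 0], [0, 0, 0.004, 0, 0, 0, 0], [0, 0, 0.004, 0, 0, 0, 0], [0, 0, 0.004, 0, 0, 0, 0], [0, 0, 0.004, 0, 0, 0, 0], [0, 0, 0.004, 0, 0, 0, 0], [0, 0, 0.004, 0, 0, 0, 0], [0, 0, 0.004, 0, 0, 0, 0], [0, 0, 0.004, 0, 0, 0, 0], [0, 0, 0.004, 0, 0, 0, 0], [0, 0, 0, 0, 0, 0, 0]]}}

```text
time_s: 6.7
tcp_pos: [0.5819, -0.0283, 0.2233]
eef_rot: [180.0, 0.0, 4.0]
contact_force: [0.1, -0.3, -0.5]
gripper_width: 0.0007
gripper_force: 0.0
```

```bash
python3 k.py
```

```text
scene k 239 fore pct [-0.0006  0.0171  0.0231] left [-0.0369 -0.0181 -0.0036] ztop 0.2401
  rod n 67 fore 0.04 cross 0.084
side k 213 fore pct [-0.0215 -0.0098  0.0157] left [-0.0405 -0.0321 -0.0144] ztop 0.2354
  rod n 72 fore -0.032 cross 0.122
tcp [ 0.5819 -0.0283  0.2233] [1.7998e+02 4.0000e-02 4.0200e+00] shifter frame (np.float64(0.0012), np.float64(0.0196)) [ 0.12 -0.28 -0.53] t 6.7
```

>>> {"op": "apply_moves", "data": {"targets": [[0, 0, 0.003, 0, 0, 0, 0], [0, 0, 0.003, 0, 0, 0, 0], [0, 0, 0.003, 0, 0, 0, 0], [0, 0, 0.002, 0, 0, 0, 0], [0, 0, 0, 0, 0, 0, 0]]}}

```text
time_s: 7.22
tcp_pos: [0.5827, -0.0388, 0.2234]
eef_rot: [180.0, 0.0, 4.0]
contact_force: [0.2, 1.2, -1.0]
gripper_width: 0.0005
gripper_force: 0.3
```

```bash
python3 k.py
```

```text
scene k 228 fore pct [-0.0012  0.0181  0.023 ] left [-0.0477 -0.0276 -0.0146] ztop 0.2388
  rod n 49 fore 0.035 cross 0.142
side k 203 fore pct [-0.0213 -0.0104  0.0166] left [-0.053  -0.0424 -0.0258] ztop 0.2348
  rod n 65 fore -0.03 cross 0.176
tcp [ 0.5827 -0.0388  0.2234] [1.7999e+02 3.0000e-02 4.0300e+00] shifter frame (np.float64(0.0014), np.float64(0.0091)) [ 0.21  1.19 -0.96] t 7.2167
```

>>> {"op": "apply_moves", "data": {"targets": [[0, 0, 0.002, 0, 0, 0, 0], [0, 0, 0, 0, 0, 0, 0], [0, 0, -0.006, 0, 0, 0, 0], [0, 0, -0.006, 0, 0, 0, 0], [0, 0, 0, 0, 0, 0, 0], [0, -0.017, 0, 0, 0, 0, 0], [0, -0.017, 0, 0, 0, 0, 0], [0, -0.017, 0, 0, 0, 0, 0], [0, 0, 0, 0, 0, 0, 0], [0, 0, 0.017, 0, 0, 0, 0], [0, 0, 0.017, 0, 0, 0, 0], [0, 0, 0.017, 0, 0, 0, 0], [0, 0.008, 0, 0, 0, 0, 0], [0, 0, 0, 0, 0, 0, 0]]}}

```text
time_s: 8.48
tcp_pos: [0.5442, -0.0827, 0.2236]
eef_rot: [180.0, -0.0, 4.0]
contact_force: [0.6, -0.1, 0.5]
gripper_width: 0.0005
gripper_force: 0.0
```

```bash
python3 k.py
```

```text
scene k 288 fore pct [-0.007   0.0143  0.0227] left [-0.0495 -0.0243 -0.0101] ztop 0.2391
  rod n 76 fore 0.038 cross 0.142
side k 91 fore pct [-0.0166 -0.0067  0.0167] left [-0.0545 -0.0482 -0.0392] ztop 0.2258
  rod n 68 fore -0.025 cross 0.185
tcp [ 0.5442 -0.0827  0.2236] [ 1.7998e+02 -4.0000e-02  4.0000e+00] shifter frame (np.float64(-0.0402), np.float64(-0.032)) [ 0.64 -0.11  0.53] t 8.4833
```

>>> {"op": "apply_moves", "data": {"targets": [[0, 0.004, 0, 0, 0, 0, 0], [0, 0.004, 0, 0, 0, 0, 0], [0, 0.004, 0, 0, 0, 0, 0], [0, 0.004, 0, 0, 0, 0, 0], [0, 0.004, 0, 0, 0, 0, 0], [0, 0.004, 0, 0, 0, 0, 0], [0, 0.004, 0, 0, 0, 0, 0], [0, 0, 0, 0, 0, 0, 0]]}}

```text
time_s: 9.25
tcp_pos: [0.5715, -0.0803, 0.2234]
eef_rot: [180.0, 0.0, 4.1]
contact_force: [-1.5, -0.0, 2.0]
gripper_width: 0.0007
gripper_force: 1.0
```

```bash
python3 k.py
```

```text
scene k 270 fore pct [0.0124 0.0292 0.0379] left [-0.0491 -0.0237 -0.0097] ztop 0.2376
  rod n 70 fore 0.112 cross 0.137
side k 59 fore pct [0.0052 0.0142 0.0315] left [-0.0547 -0.0503 -0.0402] ztop 0.2265
tcp [ 0.5715 -0.0803  0.2234] [179.99   0.     4.06] shifter frame (np.float64(-0.0127), np.float64(-0.0315)) [-1.47 -0.04  1.98] t 9.25
```

>>> {"op": "apply_moves", "data": {"targets": [[0, 0.004, 0, 0, 0, 0, 0], [0, 0.004, 0, 0, 0, 0, 0], [0, 0.004, 0, 0, 0, 0, 0], [0, 0.004, 0, 0, 0, 0, 0], [0, 0.004, 0, 0, 0, 0, 0], [0, 0.002, 0, 0, 0, 0, 0], [0, 0, 0, 0, 0, 0, 0]]}}

```text
time_s: 9.93
tcp_pos: [0.5932, -0.0788, 0.2232]
eef_rot: [180.0, 0.0, 4.1]
contact_force: [-1.9, -0.2, -1.0]
gripper_width: 0.0003
gripper_force: 0.7
```

```bash
python3 k.py
```

```text
scene k 243 fore pct [0.0349 0.0521 0.0617] left [-0.0488 -0.0229 -0.0092] ztop 0.2355
  rod n 19 fore 0.228 cross 0.129
side k 60 fore pct [0.0259 0.0371 0.0531] left [-0.0549 -0.0506 -0.0412] ztop 0.2251
tcp [ 0.5932 -0.0788  0.2232] [1.7999e+02 2.0000e-02 4.0500e+00] shifter frame (np.float64(0.0091), np.float64(-0.0315)) [-1.88 -0.2  -1.02] t 9.9333
```

Fore is now about 0.19. I'll creep forward 2 mm at a time and watch for the stop.

>>> {"op": "apply_moves", "data": {"targets": [[0, 0.002, 0, 0, 0, 0, 0], [0, 0.002, 0, 0, 0, 0, 0], [0, 0, 0, 0, 0, 0, 0]]}}

```text
time_s: 10.28
tcp_pos: [0.597, -0.0785, 0.2236]
eef_rot: [180.0, -0.0, 4.1]
contact_force: [-1.7, 0.8, -0.5]
gripper_width: 0.0005
gripper_force: 0.9
```

>>> {"op": "apply_moves", "data": {"targets": [[0, 0.001, 0, 0, 0, 0, 0], [0, 0.001, 0, 0, 0, 0, 0], [0, 0, 0, 0, 0, 0, 0]]}}

```text
time_s: 10.53
tcp_pos: [0.5985, -0.0784, 0.2235]
eef_rot: [-180.0, 0.0, 4.0]
contact_force: [-3.3, -0.1, 0.1]
gripper_width: 0.0003
gripper_force: 1.7
```

>>> {"op": "apply_moves", "data": {"targets": [[0, 0.001, 0, 0, 0, 0, 0], [0, 0, 0, 0, 0, 0, 0]]}}

```text
time_s: 10.7
tcp_pos: [0.5991, -0.0784, 0.2234]
eef_rot: [-180.0, 0.1, 4.0]
contact_force: [-4.3, -0.9, 0.1]
gripper_width: 0.0006
gripper_force: 2.6
```

```bash
python3 k.py
```

```text
scene k 228 fore pct [0.0392 0.0575 0.0668] left [-0.049  -0.0227 -0.0094] ztop 0.2338
side k 59 fore pct [0.0336 0.0428 0.0618] left [-0.0533 -0.0499 -0.0397] ztop 0.224
tcp [ 0.5991 -0.0784  0.2234] [-1.80e+02  9.00e-02  4.05e+00] shifter frame (np.float64(0.0149), np.float64(-0.0315)) [-4.34 -0.94  0.15] t 10.7
```

>>> {"op": "apply_moves", "data": {"targets": [[0, 0.001, 0, 0, 0, 0, 0], [0, 0.001, 0, 0, 0, 0, 0], [0, 0, 0, 0, 0, 0, 0]]}}

```text
time_s: 11.05
tcp_pos: [0.6001, -0.0784, 0.2233]
eef_rot: [-180.0, 0.2, 4.0]
contact_force: [-9.2, 0.7, 2.6]
gripper_width: 0.0006
gripper_force: 4.6
```

The force has risen to 9 N and the tool lags behind its command, so the lever is at its stop. I'll back away and raise the hand.

>>> {"op": "apply_moves", "data": {"targets": [[0, -0.003, 0, 0, 0, 0, 0], [0, -0.01, 0, 0, 0, 0, 0], [0, -0.02, 0, 0, 0, 0, 0], [0, -0.02, 0, 0, 0, 0, 0], [0, -0.02, 0, -0.01, 0, 0, 0], [0, -0.02, 0, -0.03, 0, 0, 0], [0, 0, 0, -0.03, 0, 0, 0], [0, 0, 0, -0.03, 0, 0, 0], [0, 0, 0, 0, 0, 0, 0], [0, 0, 0, 0, 0, 0, 0]]}}

```text
time_s: 11.88
tcp_pos: [0.51, -0.0846, 0.3262]
eef_rot: [-180.0, -0.4, 4.1]
contact_force: [-0.4, 0.7, -1.0]
gripper_width: 0.0005
gripper_force: 0.0
```

```bash
python3 k.py b
```

```text
scene k 221 fore pct [0.0363 0.0579 0.068 ] left [-0.0491 -0.0228 -0.0093] ztop 0.2341
  rod n 51 fore 0.26 cross 0.134
side k 179 fore pct [0.0217 0.0334 0.0593] left [-0.053  -0.0437 -0.0247] ztop 0.2311
  rod n 78 fore 0.2 cross 0.179
tcp [ 0.51   -0.0846  0.3262] [-179.97   -0.39    4.06] shifter frame (np.float64(-0.0744), np.float64(-0.0315)) [-0.42  0.66 -1.03] t 11.8833
```

View pics/sceneb.png

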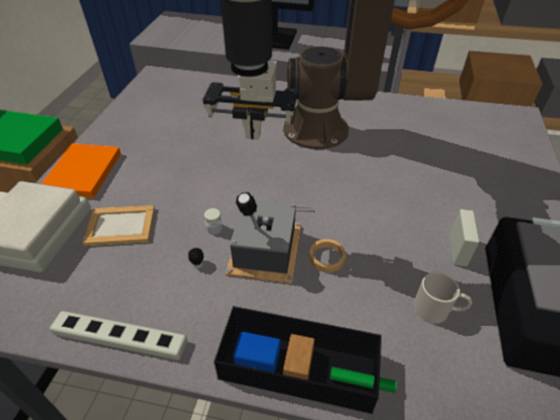

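The lever is in the right-hand forward slot, with the knob at (246,203). Fore is about 0.23 and cross about 0.155. The hand is clear and the bystanders look unmoved, so I'll hand the job in.

```bash
python3 -c "from plant import close_job; print(close_job())"
```

```text
the job is handed in; nothing more can be done
None
```

I pushed the lever fully home into third, at about 0.23 rad fore and 0.155 rad cross by camera, took the hand clear with the other objects looking unmoved, and handed the job in at about 12 s; no verdict came back.

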